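# Stack the empty tote on the loaded one

### The job

Put the empty orange-ended tote squarely on top of the orange-ended tote that holds the blue bottle caps, turned end for end relative to it (its orange end over the other's plain end) so that it stacks up on the rim and does not nest down inside. Lower it gently, let go, and leave the loaded tote standing where it is.

Things in the scene. Friction and masses are not known exactly. Their poses are not given: they have to be found in the camera images.
- empty_tote: Empty milky-clear tote to move, 160 (x) x 112 (y) x 70 mm high, 0.25 kg, foot 134 x 86, floor 4 mm thick. Origin: centre of underside, z up, +x to its orange end. A hollow grip bar spans its middle along y, top flush with the rim, 16 mm thick (x) at the top, 22 mm thick 35 mm lower; 28 mm or more room each side: pinch it from above along x, 20 mm below the rim. Starts about crosswise to the other.
- loaded_tote: Tote to stack on: same model and frame as the empty one, about 0.55 kg, loose on the table, with dark-blue bottle caps fixed inside. Shelves flush with its rim (70 mm above its underside): one mid plain end, two at the orange end's corners. A tote turned 180 degrees stands on them, underside 70 mm above this one's; set the same way round it nests. The green-ended tote is not part of the job.
- empty_mark (a point): Point on the empty tote: middle of its orange end's rim, at (78, 0, 70) mm in the tote's frame. The orange end has an orange rim, end wall and two orange corner shelves; the other end is plain.
- loaded_mark (a point): Point on the loaded tote: middle of its orange end's rim, at (78, 0, 70) mm in the tote's frame.
Mind the look-alikes: they are no part of the job. What is shaped like the empty_tote but pink or yellow is not meant.

How it is judged (in metres and radians):
On the way:
1. the empty tote is lifted clear of the table, above the height of the loaded tote's rim (height (world z) of empty_tote above 0.076 m), for 0.1 s.
At the end, for the whole second after the job is handed in: The empty tote rests level (within 4.5 degrees) and still on the rim of the loaded tote, its underside 64 to 76 mm above the loaded tote's underside, centred on it within 15 mm and turned end for end (orange end over plain end) within 11 degrees, while the loaded tote stands flat on the table (z of empty_tote in the frame of loaded_tote between 0.064 and 0.076 m and horizontal distance between empty_tote and loaded_tote below 0.015 m and angle between the x axis of empty_tote and the x axis of loaded_tote, either way round below 0.2 rad and x of empty_mark in the frame of loaded_tote below -0.04 m and angle between empty_tote's own z axis and vertical below 0.08 rad and angle between loaded_tote's own z axis and vertical below 0.05 rad and height (world z) of loaded_tote below 0.006 m and linear speed of empty_tote below 0.02 m/s); the robot touches nothing.
It fails at once if the loaded tote is shoved more than 40 mm from where it stood (distance of loaded_tote from where it was at the start of the episode above 0.04 m).
It fails at once if the empty tote is dropped or rammed onto the loaded one (over 80 N between them) (contact force between empty_tote and loaded_tote above 80 N).
It also fails if it takes over 45 s, if anything falls off the work surface, if the arm or the gripper's body presses on something with over 40 N, if the wrist force passes 120 N, or if a joint passes its speed limit or range.

### The arm

A 6-joint arm with a two-finger parallel gripper is mounted at the origin on the work surface. World frame = base frame: x ahead of the robot, y to its left, z up, the work surface at z = 0. Lengths are in mm, angles in degrees, forces in N, time in s.
With the tool pointing down it reaches from about 300 to 850 mm from the base axis. Payload 4.2 kg.
Tool frame: the origin (TCP) lies midway between the tips of the shut fingers; the grasp point (between the pads) lies 19 mm behind it; z points along the fingers, y is the direction in which the jaws open and shut (so a half turn about z gives the same grasp; the last joint's range is limited). The gripper opens to 91 mm and grips with 3 to 60 N. Pads are 32 mm wide; open, the fingers measure 118 mm over their backs; the gripper's body (76 mm by 178 mm) begins 60 mm behind the grasp point.
Start: joints at [-75.516, 18.312, 89.639, -0, 72.044, -1.146], TCP at [154.924, -553.752, 213.976] pointing down, gripper open.
Joint ranges: [-177.97, 177.97], [-48.28, 115.42], [12.27, 149.76], [-77.06, 257.06], [2.81, 150.46], [-146.56, 146.56]. Speed limits (degrees/s): [147.25, 147.25, 180, 180, 180, 180].

### API

Orientations are given as [roll, pitch, yaw] about the fixed x, y, z axes, in that order (R = Rz(yaw) Ry(pitch) Rx(roll)).
In Python, from workcell import * gives the robot as it stands.
- The arm moves only by the tool arm_command, never from a script. Its argument "deltas" is text: rows parted by semicolons, each of 7 numbers parted by spaces: the shift along the tool's x, y, z in mm, then the turn, a rotation vector about the tool's x, y, z in degrees, then the finger opening in mm, from 0 to 91.2. In form: x y z wx wy wz hand; .... A call has 1 to 5 rows; each row shifts and turns the commanded pose from where the row before left it, along the tool's axes as they then stand; what a row does not reach is not made up. A row lasts 1/8 s, in which the tool goes at most 62.5 mm and 10.7 degrees, less where a joint would pass 70% of its speed; a pose out of reach is approached as far as the arm can. A call is refused whole if a number of a shift passes 62.5 or a number of a turn 10.7, either way. A call with a gripper value outside its range is refused whole. The fingers move at their own pace and stop on an object; "force" is the grip in N (left out, the last holds). Time passes only in rows, so rows that do not move let the fingers close. It gives the time, the measured TCP pose, the force and the opening at its end, in the units of the state.
- state(): the state, without advancing time (a new reading comes with each control period).
- grab_frame(name): name is "side" or "top"; returns the picture (480x640x3 uint8, red, green, blue); there is no depth.
- camera_model(name): a dict with "fx", "fy", "cx", "cy" (pixels), "rvec" (rotation vector, rad) and "tvec" (3), from world to camera coordinates, as OpenCV has them. Camera axes: x right, y down, z forward; pixel columns grow to the right and rows downward; lengths in mm; the calibration is good to about 2 mm. A picture is of the moment at which its call begins. camera_model takes no time and is no camera call.
- job_done(): hands the job in, once; it reports no verdict.
The state is a dict: "time_s": time; "qpos": joint angles; "qvel": joint speeds; "effort": joint torques, N m; "ee_pos": TCP position; "ee_rot": TCP orientation; "force": force on the tool from outside, world axes, zero at the start; "torque": the same for the moment, N m; "gripper_width": finger opening in mm.
Only numpy, scipy, OpenCV 4.12 (cv2) and the standard library are available. Lean on these libraries where they do the work, as an engineer would, in place of code of your own. Each camera call takes 0.05 s, during which the arm holds its last target. There are 200 camera calls.

## Working session

There is one attempt and no reset: what is moved stays moved. The work goes in short steps, Python scripts to look and compute and a tool call to move; the robot and the scene stay as the last step left them, time stands still between calls to the robot, and variables do not carry over. Pictures are saved under pics/ and viewed, about 8 in all and at most 12, crops included, and the job is handed in when it is done.

Besides the shell and the picture viewer there is one more tool, called after "Emit:" as name(argument=value, ...), one argument or row to a line, values as JSON. arm_command: Moves the arm, as the interface text tells. Its arguments: {"type":"object","properties":{"deltas":{"type":"string"},"force":{"type":"number"}},"required":["deltas"]}

```bash
mkdir -p pics
python3 - <<'E'
from workcell import *
import cv2
for n in("top","side"):
    cv2.imwrite(f"pics/{n}0.png",grab_frame(n)[:,:,::-1]); print(n,camera_model(n))
print(state())
E
```

```text
top {'fx': 470.66773728777235, 'fy': 470.66773728777235, 'cx': 317.49519527287765, 'cy': 235.8236709413531, 'rvec': array([ 2.21365376, -2.17950488,  0.09141512]), 'tvec': array([  11.69512809,  490.14451946, 1063.42925239])}
side {'fx': 566.9810358003807, 'fy': 566.9810358003807, 'cx': 308.50048931014703, 'cy': 227.73021879021445, 'rvec': array([ 0.63687676, -2.54860425,  1.31461415]), 'tvec': array([ 441.81528121,  165.24633452, 1043.1424371 ])}
{'time_s': 0.1, 'qpos': array([-7.55146672e+01,  1.83485425e+01,  8.96983554e+01, -8.01251598e-04,
        7.20443240e+01, -1.14651118e+00]), 'qvel': array([-0.07133572, -0.06215811, -0.15092261, -0.10172893, -0.00152435,
       -0.00148979]), 'effort': array([-1.21666421e-04, -4.13334131e+01, -2.32509398e+01,  7.28981034e-02,
        4.22214030e-02, -5.15717193e-05]), 'ee_pos': array([ 154.81612901, -553.30451734,  213.20588492]), 'ee_rot': array([-1.79908781e+02, -1.06358406e-03,  1.56320908e+01]), 'force': array([ 0.14355322, -0.39082068, -0.19515625]), 'torque': array([ 0.0518752 , -0.02642815, -0.00797882]), 'gripper_width': 91.47190946892687}
```

View pics/top0.png

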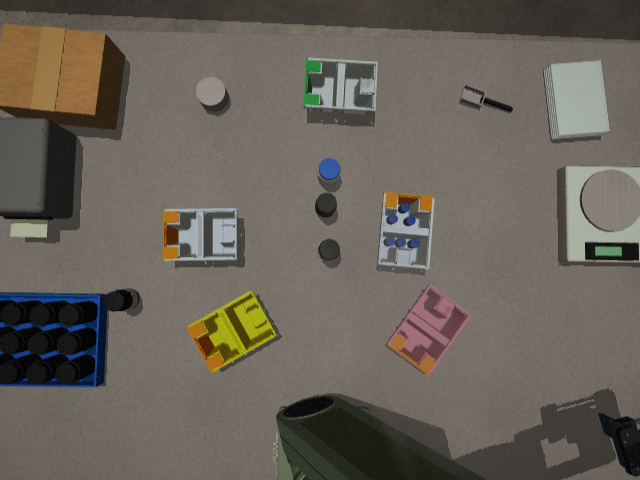

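View pics/side0.png

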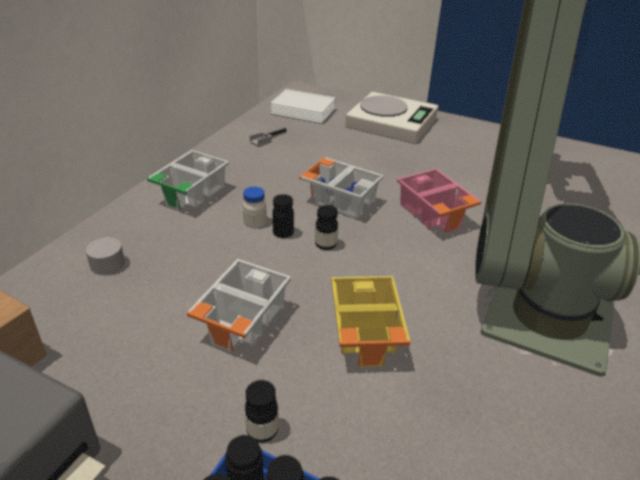

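Top view candidates: white tote with orange end at (200,236), empty; white tote with orange end at (406,230), holding blue caps. Yellow (233,331), pink (428,330) and green-ended (341,86) are look-alikes. The clear orange-ended one without caps is the one to move. I'll confirm that in an enlarged crop.

Run:
```python
import cv2,numpy as np
a=cv2.imread("pics/top0.png")
f=lambda x,y:cv2.resize(a[y:y+100,x:x+100],(400,400),interpolation=cv2.INTER_CUBIC)
cv2.imwrite("pics/crop0.png",np.hstack([f(150,185),f(355,180)]))
```

```text
(no output)
```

View pics/crop0.png

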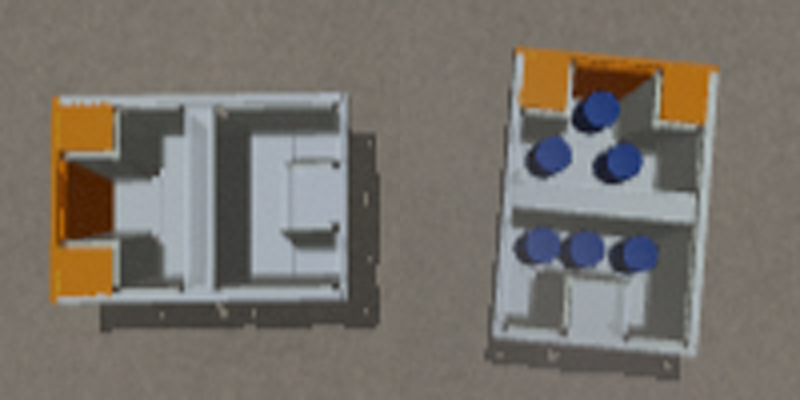

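```bash
cat > h.py <<'E'
import numpy as np,cv2
from workcell import *
from scipy.optimize import least_squares
L=np.array([[80,56],[80,-56],[-80,-56],[-80,56]],float)
def cam(n):
    c=camera_model(n);return np.array([[c["fx"],0,c["cx"]],[0,c["fy"],c["cy"]],[0,0,1]]),c["rvec"],c["tvec"]
def back(n,px,z):
    K,r,t=cam(n);R=cv2.Rodrigues(r)[0];o=-R.T@t
    d=(R.T@np.linalg.inv(K)@np.c_[px,np.ones(len(px))].T).T
    return o+d*((z-o[2])/d[:,2])[:,None]
def fit(P):  # corners: orange-left(+y), orange-right(-y), plain-right, plain-left
    P=P[:,:2];f=lambda p:(P-p[:2]-L@np.array([[np.cos(p[2]),np.sin(p[2])],[-np.sin(p[2]),np.cos(p[2])]])).ravel()
    d=P[:2].mean(0)-P[2:].mean(0)
    s=least_squares(f,[*P.mean(0),np.arctan2(d[1],d[0])])
    return s.x[:2].round(1),np.degrees(s.x[2]).round(2),s.fun.round(1)
def proj(n,X):
    return cv2.projectPoints(np.array(X,float),*[cam(n)[i] for i in(1,2)],cam(n)[0],None)[0][:,0].round(1)
E
python3 - <<'E'
from h import *
K=np.array
e=K([(53,301),(53,97),(347,94),(349,298)])/4+[149.6,184.6]
l=K([(117,48),(318,67),(295,354),(94,335)])/4+[354.6,179.6]
for q in(e,l):
    P=back("top",q,70); print(P.round(0)[:,:2].tolist(),[np.linalg.norm(P[i]-P[i-1]).round() for i in range(4)],fit(P))
    c,a,_=fit(P); a=np.radians(a)
    print(proj("side",[[*(c+L[i]@K([[np.cos(a),np.sin(a)],[-np.sin(a),np.cos(a)]])),70] for i in range(4)]).tolist())
E
```

```text
[[429.0, 353.0], [540.0, 357.0], [544.0, 198.0], [433.0, 194.0]] [np.float64(159.0), np.float64(111.0), np.float64(159.0), np.float64(111.0)] (array([486.4, 275.6]), np.float64(91.7), array([ 0.9, -0.7, -0.4, -0. , -0.7,  0.7,  0.2,  0. ]))
[[245.6, 333.5], [187.5, 311.2], [238.3, 257.5], [291.6, 275.2]]
[[586.0, -124.0], [578.0, -235.0], [420.0, -222.0], [428.0, -112.0]] [np.float64(158.0), np.float64(111.0), np.float64(158.0), np.float64(110.0)] (array([ 503. , -173.4]), np.float64(-4.44), array([-1. , -0.3, -0.9,  0.5,  0.9,  0.9,  0.9, -1. ]))
[[299.8, 175.6], [324.6, 156.2], [383.8, 174.6], [361.3, 196.2]]
```

Confirmed: the left tote is empty, the right one has the caps, and the rim sizes fit (159 x 111). The empty tote is at (486,276), yaw 91.7. The loaded tote is at (503,-173), yaw -4.4. Grasp yaw is 1.7 and release yaw 85.6, with q6 going from about 118 to -15, which is in range.

Emit:
arm_command(
  deltas="0 0 0 0 0 7 42; 0 0 0 0 0 7 42; 24 -54 0 0 0 0 42; 24 -54 0 0 0 0 42; 24 -54 0 0 0 0 42",
  force=25,
)

```text
time_s: 0.72
ee_pos: [222.6, -387.9, 213.5]
ee_rot: [-180.0, -0.0, 1.6]
force: [1.6, 0.8, -0.1]
gripper_width: 44.3
```

Emit:
arm_command(
  deltas="24 -54 0 0 0 0 42; 24 -54 0 0 0 0 42; 24 -54 0 0 0 0 42; 24 -54 0 0 0 0 42; 24 -54 0 0 0 0 42",
)

```text
time_s: 1.35
ee_pos: [334.8, -114.7, 214.0]
ee_rot: [180.0, -0.0, 1.6]
force: [1.7, -0.2, 0.1]
gripper_width: 42.1
```

Emit:
arm_command(
  deltas="24 -54 0 0 0 0 42; 24 -54 0 0 0 0 42; 24 -54 0 0 0 0 42; 24 -54 0 0 0 0 42; 24 -54 0 0 0 0 42",
)

```text
time_s: 1.98
ee_pos: [447.0, 158.8, 213.7]
ee_rot: [180.0, 0.0, 1.7]
force: [0.7, -1.2, 0.2]
gripper_width: 42.0
```

```bash
cat >> h.py <<'E'
def to(x,y,z,yaw):  # tool-frame shift (after turning by wz first) to reach the target
    s=state();p=s["ee_pos"];r=s["ee_rot"];a=np.radians(yaw);d=np.array([x,y,z])-p
    print("t",round(s["time_s"],2),"pos",p.round(1),"rot",r.round(2),"w",round(s["gripper_width"],1),"F",s["force"].round(1),"q",s["qpos"].round(0))
    print("turn wz",round((r[2]-yaw+180)%360-180,2),"shift",(np.array([d[0]*np.cos(a)+d[1]*np.sin(a),d[0]*np.sin(a)-d[1]*np.cos(a),-d[2]])).round(1))
E
python3 -c "
from h import *
to(486.4,275.6,150,1.7)"
```

```text
t 1.98 pos [447.  158.8 213.7] rot [1.7997e+02 1.0000e-02 1.6700e+00] w 42.0 F [ 0.7 -1.2  0.2] q [ 18.   9. 102.  -0.  69. 107.]
turn wz -0.03 shift [  42.8 -115.6   63.7]
```

Emit:
arm_command(
  deltas="21 -56 0 0 0 0 42; 20 -56 0 0 0 0 42; 0 0 30 0 0 0 42; 0 0 30 0 0 0 42; 0 0 0 0 0 0 42",
)

```text
time_s: 2.6
ee_pos: [482.8, 269.2, 151.4]
ee_rot: [179.8, 0.3, 1.6]
force: [0.2, 0.0, -0.6]
gripper_width: 42.1
```

Run:
```python
from h import *
to(486.4,275.6,110,1.7)
a=grab_frame("side")[:,:,::-1]; b=grab_frame("top")[:,:,::-1]
f=lambda a,x,y:cv2.resize(a[y:y+160,x:x+130],(390,480),interpolation=cv2.INTER_CUBIC)
cv2.imwrite("pics/g1.png",np.hstack([f(a,175,190),f(b,135,150)]))
```

```text
t 2.6 pos [482.8 269.2 151.4] rot [179.83   0.33   1.65] w 42.1 F [ 0.2  0.  -0.6] q [ 28.  19.  98.  -0.  63. 116.]
turn wz -0.05 shift [ 3.8 -6.3 41.4]
```

View pics/g1.png

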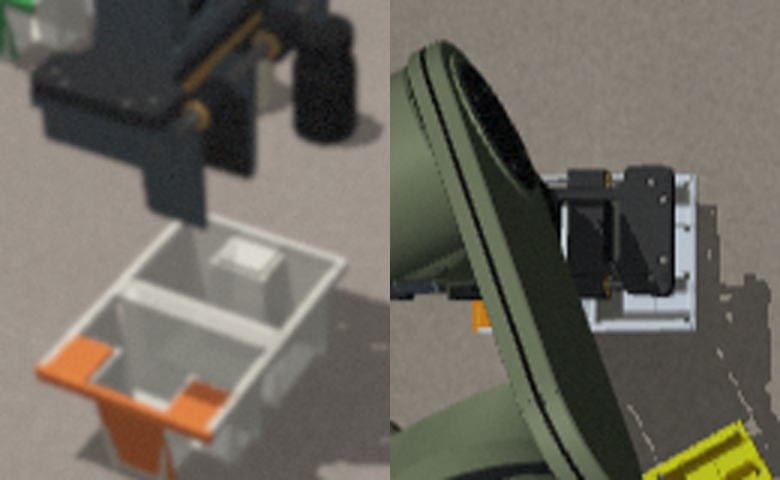

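The side view shows the fingers above the bar, to either side of it, with the shelves clear of both; the bar runs from about (120,290) to (285,340) in the crop. Descending.

```bash
python3 -c "
from h import *
to(486.4,275.6,31,1.7)"
```

```text
t 2.7 pos [485.  270.  154.5] rot [-1.7999e+02 -3.0000e-02  1.6200e+00] w 41.7 F [-0.7  0.  -0.5] q [ 28.  19.  98.  -0.  63. 116.]
turn wz -0.08 shift [  1.6  -5.5 123.5]
```

Emit:
arm_command(
  deltas="1.5 -5.5 30 0 0 0 42; 0 0 30 0 0 0 42; 0 0 0 0 0 0 42",
)

```text
time_s: 3.08
ee_pos: [485.4, 275.0, 93.6]
ee_rot: [179.9, 0.1, 1.6]
force: [0.4, 0.4, 0.1]
gripper_width: 41.8
```

Emit:
arm_command(
  deltas="0 0 16 0 0 0 42; 0 0 16 0 0 0 42; 0 0 16 0 0 0 42; 0 0 15 0 0 0 42; 0 0 0 0 0 0 42",
)

```text
time_s: 3.7
ee_pos: [485.0, 275.0, 29.3]
ee_rot: [179.9, 0.2, 1.6]
force: [-0.2, 0.5, 0.1]
gripper_width: 42.2
```

```bash
python3 -c "
from h import *
to(486.4,275.6,31,1.7)"
```

```text
t 3.7 pos [485.  275.   29.3] rot [1.7991e+02 1.7000e-01 1.6300e+00] w 42.2 F [-0.2  0.5  0.1] q [ 28.  27. 106.  -0.  47. 117.]
turn wz -0.07 shift [ 1.4 -0.6 -1.7]
```

No contact. Close, then lift slowly.

Emit:
arm_command(
  deltas="0 0 0 0 0 0 0; 0 0 0 0 0 0 0; 0 0 0 0 0 0 0; 0 0 0 0 0 0 0; 0 0 0 0 0 0 0",
  force=25,
)

```text
time_s: 4.32
ee_pos: [486.5, 275.9, 31.4]
ee_rot: [-180.0, -0.1, 1.6]
force: [0.4, 1.8, 2.8]
gripper_width: 22.0
```

Emit:
arm_command(
  deltas="0 0 -8 0 0 0 0; 0 0 -20 0 0 0 0; 0 0 -35 0 0 0 0; 0 0 -40 0 0 0 0; 0 0 -40 0 0 0 0",
)

```text
time_s: 4.95
ee_pos: [485.1, 274.7, 174.7]
ee_rot: [179.9, 0.1, 1.6]
force: [0.7, -0.4, -3.3]
gripper_width: 21.9
```

Emit:
arm_command(
  deltas="0 0 -25 0 0 0 0; 0 0 0 0 0 0 0; 0 0 0 0 0 0 0",
)

```text
time_s: 5.32
ee_pos: [484.9, 274.8, 197.4]
ee_rot: [179.9, 0.2, 1.6]
force: [0.4, -0.1, -3.8]
gripper_width: 22.1
```

Run:
```python
from h import *
to(503,-173.4,200,85.6)
a=grab_frame("side")[:,:,::-1]
cv2.imwrite("pics/lift.png",cv2.resize(a[90:400,120:450],None,fx=1.7,fy=1.7))
```

```text
t 5.33 pos [484.9 274.8 197.4] rot [1.799e+02 1.700e-01 1.630e+00] w 22.1 F [ 0.4 -0.1 -3.8] q [ 28.  17.  93.  -0.  69. 117.]
turn wz -83.97 shift [-445.5   52.4   -2.6]
```

View pics/lift.png

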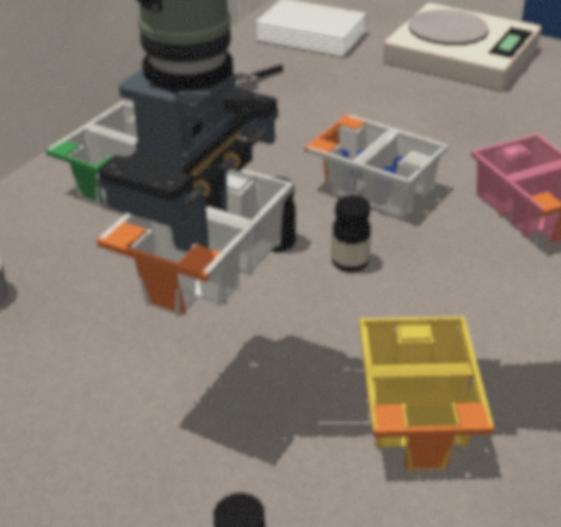

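Held level. Turn about the spot, then carry over.

Emit:
arm_command(
  deltas="0 0 0 0 0 -6 0; 0 0 0 0 0 -9 0; 0 0 0 0 0 -10 0; 0 0 0 0 0 -10 0; 0 0 0 0 0 -10 0",
)

```text
time_s: 6.0
ee_pos: [485.1, 275.0, 197.0]
ee_rot: [-179.9, 0.2, 47.0]
force: [-0.0, 0.7, -3.0]
gripper_width: 22.2
```

Emit:
arm_command(
  deltas="0 0 0 0 0 -10 0; 0 0 0 0 0 -10 0; 0 0 0 0 0 -10 0; 0 0 0 0 0 -6 0; 0 0 0 0 0 -3 0",
)

```text
time_s: 6.62
ee_pos: [485.1, 275.0, 197.0]
ee_rot: [-179.8, 0.1, 85.8]
force: [0.6, 0.7, -3.2]
gripper_width: 22.3
```

Emit:
arm_command(
  deltas="-15 2 0 0 0 0 0; -30 4 0 0 0 0 0; -40 5 0 0 0 0 0; -45 5 0 0 0 0 0; -45 5 0 0 0 0 0",
)

```text
time_s: 7.25
ee_pos: [492.7, 97.0, 198.1]
ee_rot: [-179.9, 0.1, 85.6]
force: [0.9, -0.1, -2.3]
gripper_width: 22.1
```

Emit:
arm_command(
  deltas="-45 5 0 0 0 0 0; -45 5 0 0 0 0 0; -45 5 0 0 0 0 0; -40 5 0 0 0 0 0; -40 5 0 0 0 0 0",
)

```text
time_s: 7.88
ee_pos: [500.8, -119.0, 198.1]
ee_rot: [-179.9, 0.0, 85.5]
force: [0.9, -0.9, -2.9]
gripper_width: 22.1
```

Emit:
arm_command(
  deltas="-30 4 0 0 0 0 0; -15 2 0 0 0 0 0; 0 0 0 0 0 0 0; 0 0 0 0 0 0 0",
)

```text
time_s: 8.38
ee_pos: [504.3, -161.3, 198.7]
ee_rot: [-180.0, -0.0, 85.7]
force: [-0.1, -0.1, -2.0]
gripper_width: 22.1
```

Run:
```python
from h import *
to(503,-173.4,110,85.6)
a=grab_frame("side")[:,:,::-1];b=grab_frame("top")[:,:,::-1]
cv2.imwrite("pics/ov.png",np.hstack([cv2.resize(a[60:240,240:440],(400,360)),cv2.resize(b[120:300,320:520],(400,360))]))
```

```text
t 8.38 pos [ 504.3 -161.3  198.7] rot [-1.7996e+02 -4.0000e-02  8.5650e+01] w 22.1 F [-0.1 -0.1 -2. ] q [-19.  15.  97.   0.  68. -15.]
turn wz 0.05 shift [-12.2  -0.4  88.7]
```

View pics/ov.png

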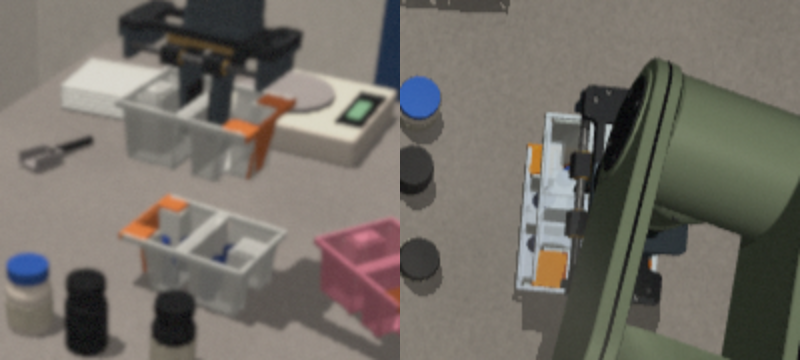

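Orange end is over the loaded tote's plain end, both level. I'll check the held tote's offset from its visible corners: (393.5,177) plain and (388.5,264) orange in top-view pixels.

Run:
```python
from h import *
to(503,-173.4,110,85.6)
print(back("top",[(393.5,176.7),(388.5,264)],237).round(1))
a=np.radians(175.6);R=np.array([[np.cos(a),-np.sin(a)],[np.sin(a),np.cos(a)]])
print([(np.array([504.3,-161.3])+R@v).round(1) for v in([-80,-56],[80,-56])])
```

```text
t 8.47 pos [ 504.5 -161.1  198.9] rot [-1.7998e+02 -2.0000e-02  8.5700e+01] w 21.9 F [-0.1 -0.1 -3.6] q [-19.  15.  97.   0.  68. -15.]
turn wz 0.1 shift [-12.4  -0.6  88.9]
[[ 586.8 -115.3  237. ]
 [ 426.1 -106.9  237. ]]
[array([ 588.4, -111.6]), array([428.8, -99.3])]
```

Held tote reads within about 5 mm of expected (1 px is about 2 mm), so I'll take part of that in. Shift -10 and descend to just above contact.

Emit:
arm_command(
  deltas="-5 0 15 0 0 0 0; -5 0 25 0 0 0 0; 0 0 25 0 0 0 0; 0 0 17 0 0 0 0; 0 0 6 0 0 0 0",
)

```text
time_s: 9.1
ee_pos: [502.8, -171.6, 109.1]
ee_rot: [-179.8, -0.0, 85.7]
force: [1.0, -0.2, -2.5]
gripper_width: 22.1
```

Emit:
arm_command(
  deltas="0 0 0 0 0 0 0; 0 0 0 0 0 0 0",
)

```text
time_s: 9.35
ee_pos: [504.4, -172.3, 111.6]
ee_rot: [179.9, 0.0, 85.6]
force: [0.1, 0.5, -2.7]
gripper_width: 22.2
```

Run:
```python
from h import *
a=grab_frame("side")[:,:,::-1];b=grab_frame("top")[:,:,::-1]
to(503,-171.5,101.5,85.6)
f=lambda a,x,y:cv2.resize(a[y:y+120,x:x+100],(400,480),interpolation=cv2.INTER_CUBIC)
cv2.imwrite("pics/near.png",np.hstack([f(a,290,110),f(b,360,170)]))
```

```text
t 9.45 pos [ 504.4 -172.3  111.7] rot [1.7991e+02 3.0000e-02 8.5630e+01] w 22.0 F [-0.3  0.1 -2.6] q [-20.  20. 104.  -0.  56. -16.]
turn wz 0.03 shift [ 0.7 -1.5 10.2]
```

View pics/near.png

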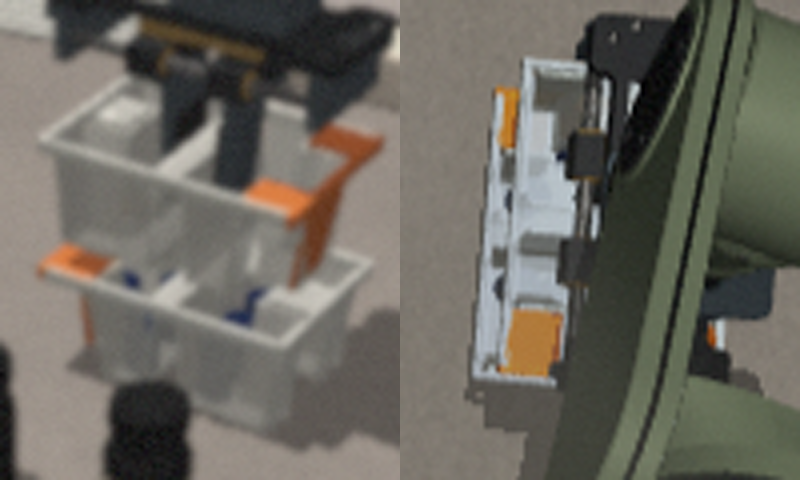

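Side crop: held rim near corners (42,138), (295,222); loaded rim (42,272), (285,345). Top crop: held (523,60), (503,375); loaded (497,88), (475,383). I'll compare the relative offsets.

Run:
```python
from h import *
g=lambda p,x,y:np.array(p)/4+[x-.4,y-.4]
for n,h,l in(("side",g([(42,138),(295,222)],290,110),g([(42,272),(285,345)],290,110)),("top",g([(123,60),(103,375)],360,170),g([(97,88),(75,383)],360,170))):
    H=back(n,h,150.5);Lo=back(n,l,70);print(n,H.round(0).tolist(),Lo.round(0).tolist(),"held-loaded",(H-Lo)[:,:2].round(1).tolist())
```

```text
side [[588.0, -125.0, 150.0], [427.0, -106.0, 150.0]] [[582.0, -116.0, 70.0], [429.0, -112.0, 70.0]] held-loaded [[5.2, -8.3], [-2.3, 6.3]]
top [[587.0, -124.0, 150.0], [428.0, -115.0, 150.0]] [[586.0, -124.0, 70.0], [424.0, -113.0, 70.0]] held-loaded [[1.4, -0.4], [3.8, -2.2]]
```

Aligned within about 3 mm. Lower gently.

Emit:
arm_command(
  deltas="0 0 2 0 0 0 0; 0 0 2 0 0 0 0; 0 0 2 0 0 0 0; 0 0 1 0 0 0 0; 0 0 0 0 0 0 0",
)

```text
time_s: 10.07
ee_pos: [503.9, -172.2, 103.8]
ee_rot: [-180.0, 0.0, 85.6]
force: [0.2, 0.7, -2.6]
gripper_width: 21.9
```

Emit:
arm_command(
  deltas="0 0 1 0 0 0 0; 0 0 1 0 0 0 0; 0 0 1 0 0 0 0; 0 0 0 0 0 0 0",
)

```text
time_s: 10.58
ee_pos: [503.9, -172.2, 101.4]
ee_rot: [180.0, 0.0, 85.6]
force: [-0.7, -0.4, 2.6]
gripper_width: 22.2
```

Contact at the expected height, pressing about 5 N. Release and retreat.

Emit:
arm_command(
  deltas="0 0 0 0 0 0 30; 0 0 0 0 0 0 42; 0 0 0 0 0 0 42; 0 0 0 0 0 0 42; 0 0 0 0 0 0 42",
)

```text
time_s: 11.2
ee_pos: [503.9, -172.2, 100.9]
ee_rot: [180.0, 0.0, 85.6]
force: [-0.2, 0.4, -0.1]
gripper_width: 41.6
```

Emit:
arm_command(
  deltas="0 0 -8 0 0 0 42; 0 0 -15 0 0 0 42; 0 0 -25 0 0 0 42; 0 0 -30 0 0 0 42; 0 0 -40 0 0 0 42",
)

```text
time_s: 11.82
ee_pos: [503.6, -172.1, 220.6]
ee_rot: [-180.0, 0.0, 85.6]
force: [1.4, -0.5, -0.5]
gripper_width: 42.0
```

Emit:
arm_command(
  deltas="-60 0 0 0 0 0 42; -60 0 0 0 0 0 42; -60 0 0 0 0 0 42; -60 0 0 0 0 0 42; 0 0 0 0 0 0 42",
)

```text
time_s: 12.45
ee_pos: [484.8, -415.4, 219.4]
ee_rot: [180.0, 0.1, 85.4]
force: [0.2, 1.3, 0.3]
gripper_width: 42.1
```

Run:
```python
from h import *
a=grab_frame("side")[:,:,::-1];b=grab_frame("top")[:,:,::-1]
to(503,-171.5,101.5,85.6)
f=lambda a,x,y:cv2.resize(a[y:y+120,x:x+100],(400,480),interpolation=cv2.INTER_CUBIC)
cv2.imwrite("pics/end.png",np.hstack([f(a,290,110),f(b,360,170)]))
```

```text
t 12.55 pos [ 485.4 -411.5  219.5] rot [ 1.7998e+02 -3.0000e-02  8.5560e+01] w 41.8 F [0.2 0.7 1.2] q [-41.  24.  80.   0.  76. -37.]
turn wz -0.04 shift [240.7  -0.9 118. ]
```

View pics/end.png

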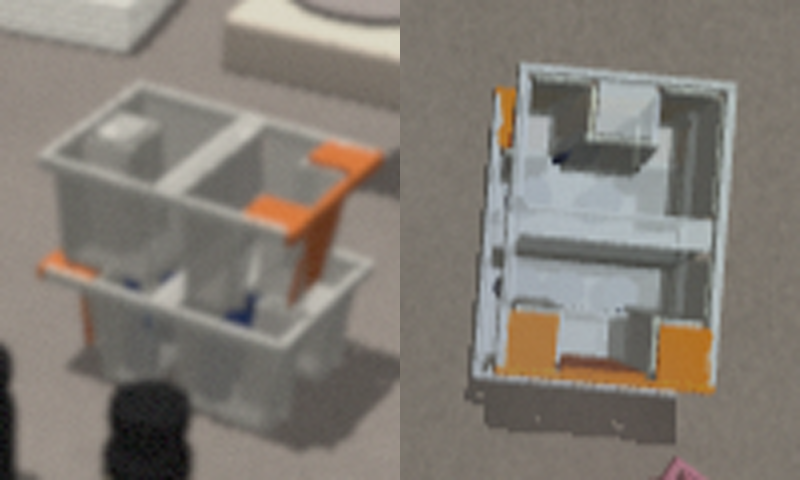

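Stacked level, not nested. I'll fit the upper rim from its corners (520,64), (737,84), (714,390), (498,372) at z = 140 for a last check, then hand in.

Run:
```python
from h import *
q=np.array([(314,390),(98,374),(120,64),(337,84)])
q=np.array([q[1],q[0],q[3],q[2]])/4+[359.6,169.6]
# seen from above, facing the orange end (image down): its left (+y) is image right
q=q[[1,0,3,2]]
print(fit(back("top",q,140)))
c,y,_=fit(back("top",q,140)); ok=np.hypot(*(c-[503,-173.4]))<10 and abs((y+4.44+360)%360-180)<6
print(ok); ok and print(job_done())
```

```text
(array([ 504.2, -175. ]), np.float64(176.0), array([ 1.6,  1. ,  0.2, -0.8, -0.7, -0.1, -1.2, -0. ]))
True
the job is handed in; nothing more can be done
None
```

The empty orange-ended tote now stands on the rim of the loaded one, turned end for end, and the job is handed in. It took about 12.6 s of the 45 s allowed.

I gripped the tote by its bar at 25 N and lifted it about 165 mm. I then turned it 84°, carried it over the bottles and lowered it in 1 mm steps, with about 5 N at contact. After letting go I moved the arm about 240 mm away.

**Last check (top camera):** the upper tote is at (504.2, -175.0), yaw 176.0°. The loaded tote was at (503.0, -173.4), yaw -4.4°, measured before the move. That puts them about 2 mm off centre and about 0.4° off a half turn. The final pictures show the stack level and not nested, and the loaded tote did not visibly move; I did not refit its pose.

**Disagreements:**
- The side camera read tote corners 2 to 4 mm away from the top camera throughout.
- Just before lowering, its two corner offsets between the totes also differed from each other by up to about 15 mm, which I put down to reading the blurred crop.
- A corner check in mid-air suggested the held tote was about 5 mm off, and I corrected for part of that.

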